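# Drive a potted transformer out of its mould

## Robot

A 6-joint arm with a two-finger parallel gripper is mounted at the origin on the work surface. World frame = base frame: x ahead of the robot, y to its left, z up, the work surface at z = 0. Lengths are in mm, angles in rad, forces in N, time in s.
With the tool pointing down it reaches from about 350 to 775 mm from the base axis. Payload 7.3 kg.
Tool frame: the origin (TCP) lies at the very end of the fingers, on their centre line; the grasp point (between the pads) lies bot.grip_point_offset behind it (bot.grip_point_offset is the distance from the TCP to the grasp point, in mm); z points along the fingers, y is the line along which they close (so a half turn about z gives the same grasp; the last joint's range is limited). The gripper opens to 92 mm and grips with 3 to 60 N. Pads are 19 mm wide; open, the fingers measure 130 mm over their backs; the gripper's body (75 mm by 190 mm) begins 47 mm behind the grasp point.
Start: joints at [-1.464, 0.342, 1.524, -0, 1.275, -0.146], TCP at [131.333, -508.329, 204.441] pointing down, gripper open.
Joint ranges: [-2.53, 2.53], [-0.77, 2.02], [0.04, 2.7], [-1, 4.14], [0.28, 2.66], [-3.11, 3.11]. Speed limits (rad/s): [2.57, 2.57, 3.14, 3.14, 3.14, 3.14].

## Interface

Orientations are given as [roll, pitch, yaw] about the fixed x, y, z axes, in that order (R = Rz(yaw) Ry(pitch) Rx(roll)).
In Python, from plant import bot gives the robot as it stands. The module is installed in compiled form; this text tells all that it offers.
- The arm moves only by the tool carry_out, never from a script. Its argument "plan" is a list of rows, each an object of numbers: "tx", "ty", "tz": the shift along the world's x, y, z in mm; "rx", "ry", "rz": the turn, a rotation vector about the world's x, y, z in rad. A call has 1 to 12 rows; each row shifts and turns the commanded pose from where the row before left it; what a row does not reach is not made up. A row lasts 1/10 s, in which the tool goes at most 50 mm and 8.59 degrees, less where a joint would pass 70% of its speed; a pose out of reach is approached as far as the arm can. A call with a gripper value outside its range is refused whole. "gripper" is the closure, from 0 (fully open) to 1 (shut), set as the call begins (left out, the last holds). The fingers move at their own pace and stop on an object; the grip force is fixed at half the most. Time passes only in rows, so rows that do not move let the fingers close. It gives the time, the measured TCP pose, the force, the opening and the grip force at its end, in the units of the state.
- bot.get_obs(): the state, without advancing time (a new reading comes with each control period).
- bot.capture(name): name is "scene" or "top"; returns the picture (420x560x3 uint8, red, green, blue); there is no depth.
- bot.camera_model(name): a dict with "camera_matrix" (3x3 intrinsics, pixels), "R" (3x3) and "t" (3): a world point X has camera coordinates R X + t. Camera axes: x right, y down, z forward; pixel columns grow to the right and rows downward; lengths in mm; the calibration is good to about 2 mm. A picture is of the moment at which its call begins. camera_model takes no time and is no camera call.
- bot.close_job(): hands the job in; it is judged then, once.
The state is a dict: "time": time; "joint_positions": joint angles; "dq": joint speeds; "tau": joint torques, N m; "tool_pos": TCP position; "tcp_rot": TCP orientation; "contact_force": force on the tool from outside, world axes, zero at the start; "moment": the same for the moment, N m; "grip_width": finger opening in mm; "finger_force": force on a finger pad.
Only numpy, scipy, OpenCV 4.12 (cv2) and the standard library are available. Lean on these libraries where they do the work, as an engineer would, in place of code of your own. Each camera call takes 0.05 s, during which the arm holds its last target. There are 200 camera calls.

## Task

The potted transformer block has set tight in its aluminium mould: pick up the wooden-handled drift, push its rod in through the knock-out hole in the mould's closed end and drive the block right out of the mouth onto the landing shelf. Draw the drift out again and lay it flat on the bench, clear of the stand and the tray, then lift the block over to the tray and set it down gently, without dropping it, centred on the job card, standing flat and lined up with the two finished blocks. Leave the finished blocks and everything else on the bench where they are.

Things in the scene. Friction and masses are not known exactly. Their poses are not given: they have to be found in the camera images.
- stand: knock-out stand fixed on the bench; origin on the bench under the outer face of the mould's closed end; x = push direction, z up. Green base plate x 0 to 215 mm, 100 wide, 12 thick. On it an aluminium mould, x 0 to 92 mm, 66 wide, top 77 mm up, and in front of its mouth a wooden landing shelf, x 94 to 212 mm, 66 wide, no rails, top 19.5 mm up, level with the bore's floor
- stand_hole (a point): centre of the round 24 mm knock-out hole, on the outer face of the mould's closed end (8 mm thick), 43 mm above the bench; axes as the stand's. Behind it the level square bore, 47.5 mm wide and 84 mm deep, runs along +x to the open mouth
- stand_mouth (a point): centre of the mould's open mouth, 92 mm along x from stand_hole; axes as the stand's
- block_center (a point): centre of the block to drive out: black resin-potted transformer block, 80 mm long (own x; solder pins 9 mm long on the +x end), 46 mm wide (y), 46 mm high (z), about 0.45 kg. At the start its flat end bears on the mould's closed end, pins towards the mouth, centre 48.5 mm along x from stand_hole. It is tight: a steady push of 9 to 20 N over nearly all its 84 mm of travel. On the landing shelf its centre is 42.5 mm above the bench
- drift_handle (a point): centre of the handle of the drift, a 200 mm hand tool of 0.15 kg. x points to its tip. Square wooden handle 26 x 26 mm, x -36 to 36 mm, steel striking cap of the same section x -48 to -36, aluminium rod 14 mm in diameter x 36 to 152 mm on the handle's axis. It balances 12 mm ahead of this point and lies on a flat of the handle, axis level, 13 mm above the bench
- drift_tip (a point): centre of the flat end of the drift's rod, 152 mm ahead of drift_handle
- tray: hardboard tray with a pine rim, fixed on the bench, 304 mm (x) by 154 mm (y); origin under its centre. Floor 10 mm above the bench (280 x 130 mm), rim 12 mm wide and 18 mm high. Three places in a row along x at about -88, 0 and 88 mm: two hold finished blocks, the third the job card
- card_center (a point): centre of the job card, pale yellow, 64 x 100 mm, 1 mm thick, flat on the tray's floor in the free place. Axes as the tray's: its long side runs along y. A block standing on it has its centre 33 mm above the bench
- done_a_center (a point): centre of a finished block standing in the tray, its length along the tray's y: black resin-potted transformer block, 80 mm long (own x; solder pins 9 mm long on the +x end), 46 mm wide (y), 46 mm high (z), about 0.45 kg
- done_b_center (a point): centre of the other finished block in the tray, as done_a
- tin: blue tin, 66 mm in diameter, 95 mm high; origin under its centre
- sleeve: empty aluminium mould sleeve standing on end, 66 x 66 mm, 92 mm high; origin under its centre
- spool: grey spool standing upright, 54 mm in diameter, 50 mm high; origin under its centre
- driver: yellow-handled screwdriver lying on the bench, 190 mm long along x (blade to +x), 26 mm thick; origin on the bench under its middle
- capacitor: big can capacitor standing on end, blue with a black top, 50 mm in diameter, 108 mm high; origin under its centre
- tape: roll of yellow tape lying flat, 90 mm in diameter, 24 mm high; origin under its centre

How it is judged:
By the outcome, as a careful person would: the job done as asked, in the order asked, and still so for the second after the job is handed in, with the robot touching nothing.
It also fails if it takes over 67 s, if anything falls off the work surface, if the arm or the gripper's body presses on something with over 40 N, if the wrist force passes 120 N, or if a joint passes its speed limit or range.

## Working session

There is one attempt and no reset: what is moved stays moved. The work goes in short steps, Python scripts to look and compute and a tool call to move; the robot and the scene stay as the last step left them, time stands still between calls to the robot, and variables do not carry over. Pictures are saved under pics/ and viewed, at most 10 in all, crops included, and the job is handed in when it is done.

Besides the shell and the picture viewer there is one more tool, called after ">>>" as name(argument=value, ...) on one line, values as JSON. carry_out: Moves the arm, as the interface text tells. Its arguments: {"type":"object","properties":{"plan":{"type":"array"},"gripper":{"type":"number"}},"required":["plan"]}

```bash
mkdir -p pics
cat > h.py <<'E'
import numpy as np,cv2
from plant import bot
def save(cam,name,crop=None,s=1):
    im=bot.capture(cam)[:,:,::-1]
    if crop: x0,y0,x1,y1=crop; im=im[y0:y1,x0:x1]
    cv2.imwrite('pics/'+name,cv2.resize(im,None,fx=s,fy=s,interpolation=cv2.INTER_CUBIC))
def px2w(cam,u,v,z):
    m=bot.camera_model(cam);K,R,t=[np.array(m[k],float) for k in('camera_matrix','R','t')]
    d=R.T@np.linalg.inv(K)@[u,v,1];c=-R.T@t
    return c+d*(z-c[2])/d[2]
def w2px(cam,X):
    m=bot.camera_model(cam);K,R,t=[np.array(m[k],float) for k in('camera_matrix','R','t')]
    p=K@(R@np.array(X,float)+t);return p[:2]/p[2]
E
python3 - <<'E'
from h import *
save('top','a.png',None,1.4);save('scene','b.png',None,1.4)
for c in('top','scene'):
    m=bot.camera_model(c);print(c,-np.array(m['R']).T@m['t'],np.round(m['R'],3),m['camera_matrix'][0])
print(bot.grip_point_offset,bot.get_obs())
E
```

```text
top [ 343.29570206  -49.04514124 1135.43578887] [[ 0.004 -1.    -0.03 ]
 [-0.987  0.001 -0.16 ]
 [ 0.16   0.03  -0.987]] [413.45220784   0.         281.03869358]
scene [1127.1188786   345.90540428  785.75855708] [[-0.523  0.852 -0.015]
 [ 0.597  0.354 -0.72 ]
 [-0.608 -0.386 -0.694]] [439.78346658   0.         281.73401722]
18.8 {'time': 0.1, 'joint_positions': array([-1.46394623e+00,  3.42661226e-01,  1.52486724e+00,  5.87249940e-06,
        1.27540659e+00, -1.45981541e-01]), 'dq': array([ 9.28861524e-04, -5.19068852e-03, -1.79374896e-03, -1.29531090e-03,
        6.94445133e-05,  2.94248928e-04]), 'tau': array([ 2.43562783e-03, -4.32004344e+01, -2.44694299e+01,  7.21784472e-02,
        5.25608927e-02, -3.63082449e-05]), 'tool_pos': array([ 131.31993685, -507.92944619,  203.82917062]), 'tcp_rot': array([-3.14026534e+00, -2.00827302e-04,  2.52829796e-01]), 'contact_force': array([-0.39900477,  0.09008652, -0.21334002]), 'moment': array([0.02995355, 0.00795724, 0.01982699]), 'finger_force': 0.0, 'grip_width': 91.71697860583721}
```

View pics/a.png

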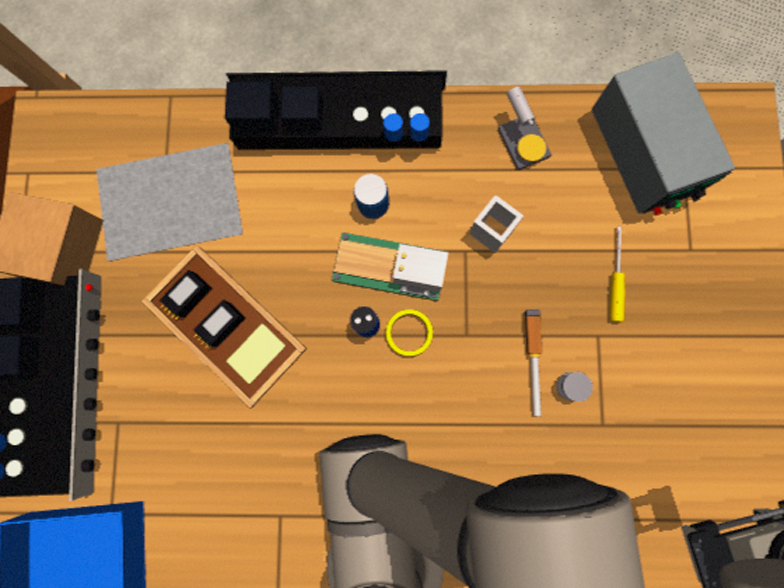

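View pics/b.png

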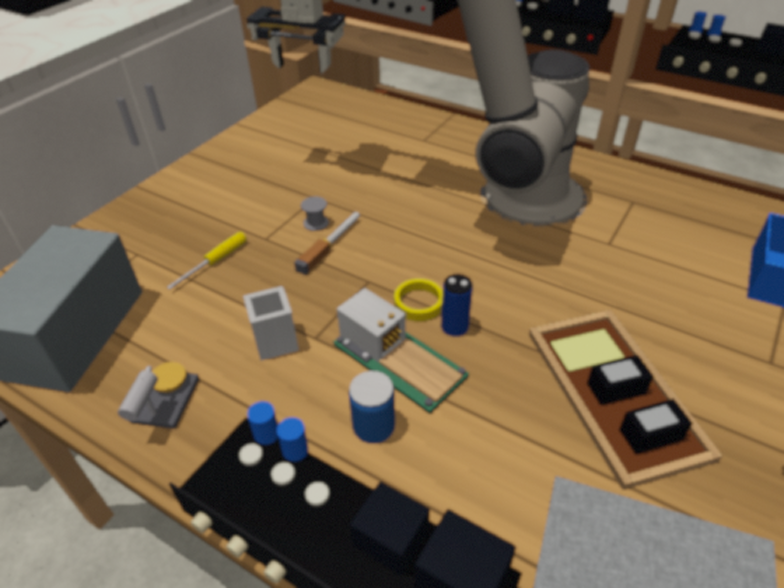

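The two views show the stand near (390,265), the drift near (534,360) with its tip towards the robot, and the tray near (225,330) with its card at (257,353). I'll enlarge the parts that need more precision.

Run:
```python
from h import *
save('top','c.png',(220,155,420,305),4)
save('top','d.png',(95,165,230,300),4.4)
```

```text
(no output)
```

View pics/c.png

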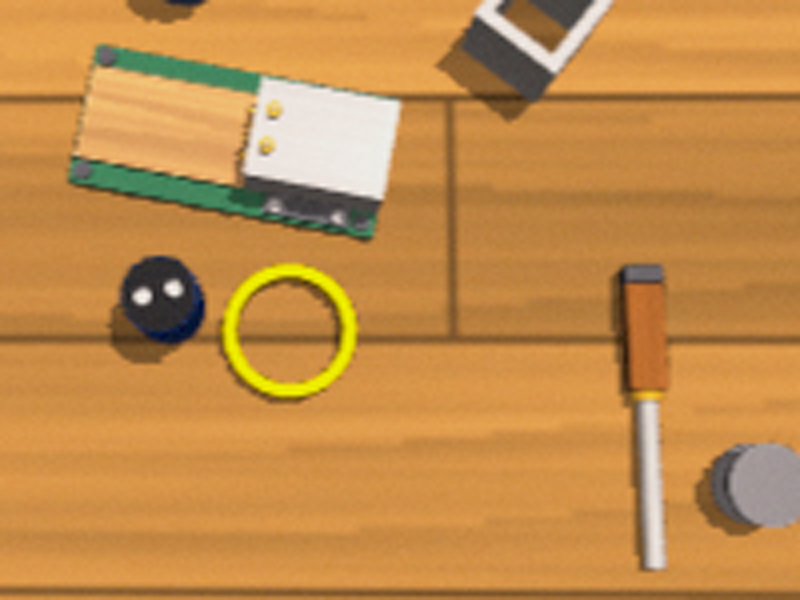

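View pics/d.png

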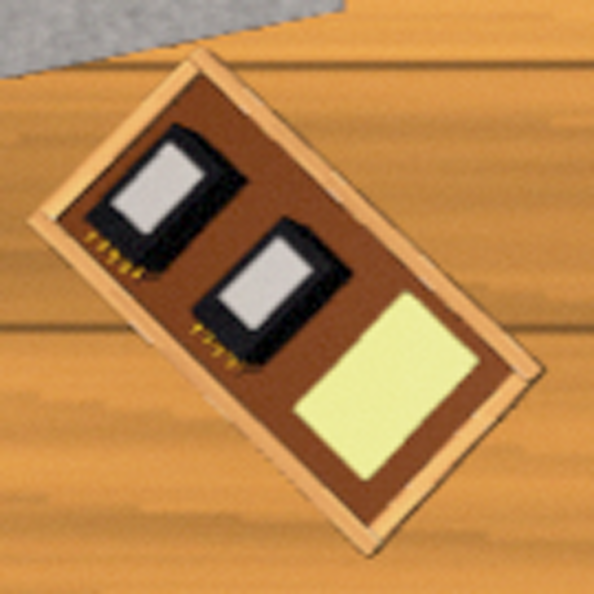

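Crop c shows the mould top corners at (262,75), (400,100), (382,200) and (245,175), and the base corners at (98,45), (70,182) and (372,238). In the same crop the drift cap edge runs (622..662,267), the handle front (627..666,392), and the tip is at (654,568). Crop d shows the card corners at (407,292), (478,358), (367,480) and (294,408), and the tray rim. The pins on the finished blocks point down-left.

```bash
cat > m.py <<'E'
from h import *
C=lambda u,v,z:px2w('top',220+(u+.5)/4-.5,155+(v+.5)/4-.5,z)
D=lambda u,v,z:px2w('top',95+(u+.5)/4.4-.5,165+(v+.5)/4.4-.5,z)
deg=lambda a:round(np.degrees(np.arctan2(a[1],a[0])),2)
if __name__=='__main__':
    m=[C(*p,77) for p in((262,75),(400,100),(382,200),(245,175))]
    print('mould',np.round(m,1)[:,:2].tolist(),deg(m[0]-m[1]),deg(m[3]-m[2]),[round(np.linalg.norm(m[i]-m[i-1]),1) for i in range(4)])
    print('closed end mid',(m[1]+m[2])/2,'mouth',(m[0]+m[3])/2)
    b=[C(*p,12) for p in((98,45),(70,182),(372,238))]
    print('base',deg(b[1]-b[2]),np.linalg.norm(b[1]-b[2]),np.linalg.norm(b[0]-b[1]))
    ex=(b[1]-b[2])/np.linalg.norm(b[1]-b[2]);ey=np.array([-ex[1],ex[0],0])
    print('origin from base',(b[0]+b[1])/2-215*ex, b[2]-50*ey*np.sign((b[0]-b[1])@ey)*-1)
    cap=(C(622,267,26)+C(662,267,26))/2;fr=(C(627,392,26)+C(666,392,26))/2;tip=C(654,568,14)
    print('drift',cap,fr,tip,np.linalg.norm(fr-cap),np.linalg.norm(tip-cap),deg(tip-cap),'c',cap+(tip-cap)*48/200)
    k=[D(*p,11) for p in((407,292),(478,358),(367,480),(294,408))]
    print('card',np.mean(k,0),deg(k[0]-k[3]),deg(k[1]-k[2]),[round(np.linalg.norm(k[i]-k[i-1]),1) for i in range(4)])
    t=[D(*p,18) for p in((198,50),(545,370),(372,555),(30,218))]
    print('tray',np.mean(t,0),deg(t[1]-t[0]),deg(t[2]-t[3]),deg(t[0]-t[3]),[round(np.linalg.norm(t[i]-t[i-1]),1) for i in range(4)])
    for n,uv in(('cap',C(165,285,108)),('tape',C(290,331,24)),('spool',C(768,486,50)),('tin',px2w('top',371/1.4,185/1.4,95)),('sleeve',px2w('top',498/1.4,217/1.4,92))):print(n,np.round(uv))
E
python3 m.py
```

```text
mould [[592.3, -26.9], [575.3, -117.0], [509.3, -104.7], [525.8, -16.0]] 79.33 79.47 [np.float64(67.4), np.float64(91.7), np.float64(67.2), np.float64(90.2)]
closed end mid [ 542.30342609 -110.83435208   77.        ] mouth [559.04039507 -21.43078365  77.        ]
base 79.38 211.71881550670057 98.87593877948264
origin from base [ 541.2137075  -113.06248595   12.        ] [ 542.31519409 -110.24241689   12.        ]
drift [ 471.73554026 -280.79437175   26.        ] [ 388.5252483  -280.92303783   26.        ] [ 273.9678431  -284.37375773   14.        ] 83.21039144456905 198.16375563111035 -178.96 c [ 424.27129295 -281.65342438   23.12      ]
card [389.47256984 253.53184791  11.        ] -43.15 -41.43 [np.float64(98.7), np.float64(61.5), np.float64(99.7), np.float64(64.5)]
tray [444.110707   318.34964369  18.        ] -131.58 -132.4 -42.94 [np.float64(147.2), np.float64(304.1), np.float64(151.5), np.float64(305.4)]
cap [451.  33. 108.]
tape [429. -45.  24.]
spool [ 328. -351.   50.]
tin [699.  26.  95.]
sleeve [ 637. -210.   92.]
```

>>> carry_out(plan=[{"tx": 26.6, "ty": 20.6, "tz": -7, "rz": -0.0214}, {"tx": 26.6, "ty": 20.6, "tz": -7, "rz": -0.0214}, {"tx": 26.6, "ty": 20.6, "tz": -7, "rz": -0.0214}, {"tx": 26.6, "ty": 20.6, "tz": -7, "rz": -0.0214}, {"tx": 26.6, "ty": 20.6, "tz": -7, "rz": -0.0214}, {"tx": 26.6, "ty": 20.6, "tz": -7, "rz": -0.0214}, {"tx": 26.6, "ty": 20.6, "tz": -7, "rz": -0.0214}, {"tx": 26.6, "ty": 20.6, "tz": -7, "rz": -0.0214}, {"tx": 26.6, "ty": 20.6, "tz": -7, "rz": -0.0214}, {"tx": 26.6, "ty": 20.6, "tz": -7, "rz": -0.0214}, {"tx": 26.6, "ty": 20.6, "tz": -7, "rz": -0.0214}, {}], gripper=0)

```text
invalid input at $.plan[0]: expected keys tx, ty, tz, rx, ry, rz
```

All six keys are required in every row.

>>> carry_out(plan=[{"tx": 26.6, "ty": 20.6, "tz": -7, "rx": 0, "ry": 0, "rz": -0.0214}, {"tx": 26.6, "ty": 20.6, "tz": -7, "rx": 0, "ry": 0, "rz": -0.0214}, {"tx": 26.6, "ty": 20.6, "tz": -7, "rx": 0, "ry": 0, "rz": -0.0214}, {"tx": 26.6, "ty": 20.6, "tz": -7, "rx": 0, "ry": 0, "rz": -0.0214}, {"tx": 26.6, "ty": 20.6, "tz": -7, "rx": 0, "ry": 0, "rz": -0.0214}, {"tx": 26.6, "ty": 20.6, "tz": -7, "rx": 0, "ry": 0, "rz": -0.0214}, {"tx": 26.6, "ty": 20.6, "tz": -7, "rx": 0, "ry": 0, "rz": -0.0214}, {"tx": 26.6, "ty": 20.6, "tz": -7, "rx": 0, "ry": 0, "rz": -0.0214}, {"tx": 26.6, "ty": 20.6, "tz": -7, "rx": 0, "ry": 0, "rz": -0.0214}, {"tx": 26.6, "ty": 20.6, "tz": -7, "rx": 0, "ry": 0, "rz": -0.0214}, {"tx": 26.6, "ty": 20.6, "tz": -7, "rx": 0, "ry": 0, "rz": -0.0214}, {"tx": 0, "ty": 0, "tz": 0, "rx": 0, "ry": 0, "rz": 0}], gripper=0)

```text
time: 1.4
tool_pos: [425.8, -279.0, 126.4]
tcp_rot: [-3.14, 0.001, 0.021]
contact_force: [-0.9, -0.4, -0.3]
grip_width: 91.6
finger_force: 0.0
```

>>> carry_out(plan=[{"tx": -1, "ty": -2, "tz": -30, "rx": 0, "ry": 0, "rz": 0}, {"tx": 0, "ty": 0, "tz": -30, "rx": 0, "ry": 0, "rz": 0}, {"tx": 0, "ty": 0, "tz": -30, "rx": 0, "ry": 0, "rz": 0}, {"tx": 0, "ty": 0, "tz": -23, "rx": 0, "ry": 0, "rz": 0}, {"tx": 0, "ty": 0, "tz": -10, "rx": 0, "ry": 0, "rz": 0}, {"tx": 0, "ty": 0, "tz": 0, "rx": 0, "ry": 0, "rz": 0}, {"tx": 0, "ty": 0, "tz": 0, "rx": 0, "ry": 0, "rz": 0}])

```text
time: 2.1
tool_pos: [423.2, -284.4, 5.3]
tcp_rot: [3.141, -0.001, 0.017]
contact_force: [0.0, -0.1, 1.6]
grip_width: 91.7
finger_force: 0.0
```

>>> carry_out(plan=[{"tx": 0, "ty": 0, "tz": 0, "rx": 0, "ry": 0, "rz": 0}, {"tx": 0, "ty": 0, "tz": 0, "rx": 0, "ry": 0, "rz": 0}, {"tx": 0, "ty": 0, "tz": 0, "rx": 0, "ry": 0, "rz": 0}, {"tx": 0, "ty": 0, "tz": 0, "rx": 0, "ry": 0, "rz": 0}, {"tx": 0, "ty": 0, "tz": 0, "rx": 0, "ry": 0, "rz": 0}, {"tx": 0, "ty": 0, "tz": 0, "rx": 0, "ry": 0, "rz": 0}, {"tx": 0, "ty": 0, "tz": 0, "rx": 0, "ry": 0, "rz": 0}, {"tx": 0, "ty": 0, "tz": 0, "rx": 0, "ry": 0, "rz": 0}], gripper=1)

```text
time: 2.9
tool_pos: [422.9, -283.7, 4.4]
tcp_rot: [3.142, 0.0, 0.017]
contact_force: [-0.8, 0.5, -0.2]
grip_width: 32.3
finger_force: 0.0
```

>>> carry_out(plan=[{"tx": 0, "ty": 0, "tz": 0, "rx": 0, "ry": 0, "rz": 0}, {"tx": 0, "ty": 0, "tz": 0, "rx": 0, "ry": 0, "rz": 0}, {"tx": 0, "ty": 0, "tz": 0, "rx": 0, "ry": 0, "rz": 0}, {"tx": 0, "ty": 0, "tz": 5, "rx": 0, "ry": 0, "rz": 0}, {"tx": 0, "ty": 0, "tz": 20, "rx": 0, "ry": 0, "rz": 0}, {"tx": 0, "ty": 0, "tz": 30, "rx": 0, "ry": 0, "rz": 0}, {"tx": 0, "ty": 0, "tz": 30, "rx": 0, "ry": 0, "rz": 0}, {"tx": 0, "ty": 0, "tz": 30, "rx": 0, "ry": 0, "rz": 0}, {"tx": 0, "ty": 0, "tz": 20, "rx": 0, "ry": 0, "rz": 0}])

```text
time: 3.8
tool_pos: [423.5, -284.2, 142.1]
tcp_rot: [3.14, -0.002, 0.017]
contact_force: [0.1, -0.8, -0.9]
grip_width: 0.4
finger_force: 0.0
```

>>> carry_out(plan=[{"tx": 7, "ty": -2, "tz": 0, "rx": 0, "ry": 0, "rz": -0.1477}, {"tx": 7, "ty": -2, "tz": 0, "rx": 0, "ry": 0, "rz": -0.1477}, {"tx": 7, "ty": -2, "tz": 0, "rx": 0, "ry": 0, "rz": -0.1477}, {"tx": 7, "ty": -2, "tz": 0, "rx": 0, "ry": 0, "rz": -0.1477}, {"tx": 7, "ty": -2, "tz": 0, "rx": 0, "ry": 0, "rz": -0.1477}, {"tx": 7, "ty": -2, "tz": 0, "rx": 0, "ry": 0, "rz": -0.1477}, {"tx": 7, "ty": -2, "tz": 0, "rx": 0, "ry": 0, "rz": -0.1477}, {"tx": 7, "ty": -2, "tz": 0, "rx": 0, "ry": 0, "rz": -0.1477}, {"tx": 7, "ty": -2, "tz": 0, "rx": 0, "ry": 0, "rz": -0.1477}, {"tx": 7, "ty": -2, "tz": 0, "rx": 0, "ry": 0, "rz": -0.1477}, {"tx": 7, "ty": -2, "tz": 0, "rx": 0, "ry": 0, "rz": -0.1477}, {"tx": 7, "ty": -2, "tz": 0, "rx": 0, "ry": 0, "rz": -0.1477}])

```text
time: 5.0
tool_pos: [507.1, -307.7, 139.8]
tcp_rot: [3.142, -0.0, -1.761]
contact_force: [-0.5, -0.3, -0.4]
grip_width: 0.4
finger_force: 0.0
```

The fingers shut on nothing, since the width reads 0.4. I'll look before doing anything else.

Run:
```python
from h import *
save('scene','e.png',(140,100,420,310),2.8)
```

```text
(no output)
```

View pics/e.png

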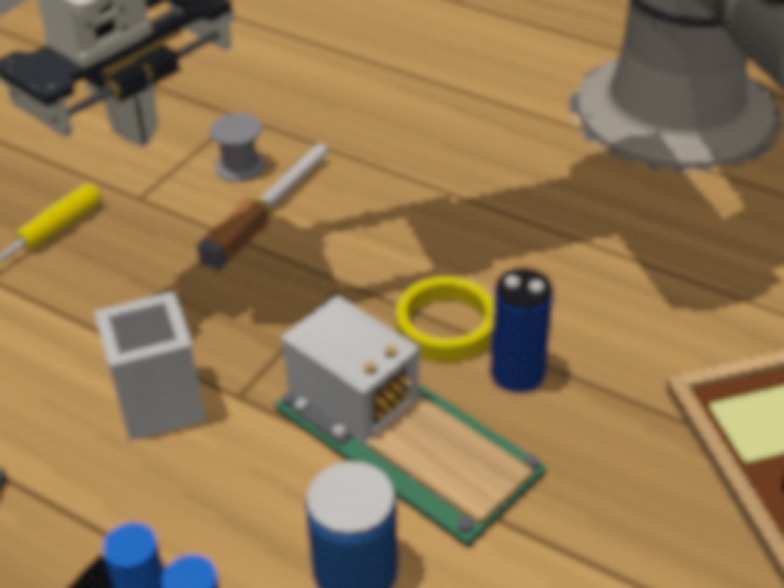

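The scene view shows the drift still lying where it was, with its cap at (212,250) and its tip at (322,150) in the crop. The closed fingertips are at about (135,140). I'll check the scene calibration against both.

Run:
```python
from h import *
S=lambda u,v,z:px2w('scene',140+u/2.8,100+v/2.8,z)
print('cap',S(212,250,13),'tip',S(322,151,15),'spool',S(237,127,50),'mouldtop',S(336,300,77),S(286,342,77))
print('tin',S(350,492,95), 'capac', S(523,283,108))
p=w2px('scene',[507,-308,140]);print('tcp px crop',(p-[140,100])*2.8)
print(bot.get_obs()['grip_width'])
p=w2px('top',[507,-308,140]);print('tcp px top',p)
save('top','f.png',None,1.4)
```

```text
cap [ 460.76800016 -286.13103008   13.        ] tip [ 276.81231237 -282.57719112   15.        ] spool [ 325.33557373 -352.93383355   50.        ] mouldtop [ 513.99761136 -103.67662784   77.        ] [ 576.49037317 -111.0578204    77.        ]
tin [689.77784837  26.00274856  95.        ] capac [446.19506425  36.13980131 108.        ]
tcp px crop [142.30710887 161.44485777]
0.4962003207305012
tcp px top [400.66495718 201.47361371]
```

View pics/f.png

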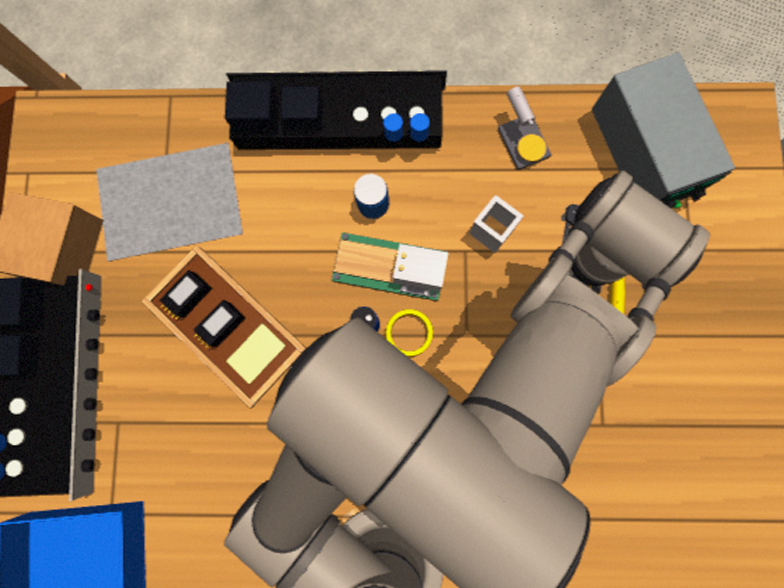

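The top view shows the drift hidden under the arm and nothing else disturbed. In the scene view the fingertips look about 20 mm off the reported TCP, so I'll zoom in with the TCP axis overlaid.

Run:
```python
from h import *
im=bot.capture('scene')[:,:,::-1].copy()
x0,y0=120,70;im=cv2.resize(im[y0:y0+110,x0:x0+150],None,fx=5,fy=5,interpolation=cv2.INTER_CUBIC)
o=bot.get_obs();P=o['tool_pos'];print(P,o['tcp_rot'],o['joint_positions'])
for h in(0,18.8,65.8):
    p=(w2px('scene',P+[0,0,h])-[x0,y0])*5;print(h,p);cv2.circle(im,tuple(int(v) for v in p),4,(0,0,255),-1)
for s in(-65,65):
    y=o['tcp_rot'][2]+np.pi/2;p=(w2px('scene',P+s*np.array([np.cos(y),np.sin(y),0]))-[x0,y0])*5;cv2.circle(im,tuple(int(v) for v in p),4,(0,255,0),-1)
cv2.imwrite('pics/g.png',im)
```

```text
[ 506.95558848 -307.64885089  139.51122485] [ 3.14140141e+00  2.43257279e-05 -1.75153412e+00] [-6.74600105e-01  5.20713269e-01  1.42452596e+00 -7.43853684e-05
  1.19653335e+00  2.64775754e+00]
0 [354.89060474 439.27145012]
18.8 [348.72605658 407.90673438]
65.8 [332.63250827 326.02407971]
```

View pics/g.png

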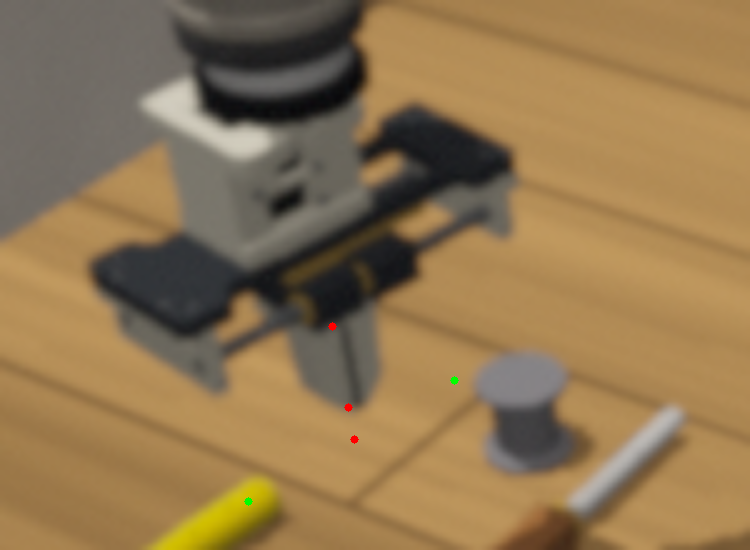

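The real fingertips end about 20–24 mm short of the reported TCP, which explains why they skimmed over the handle. I'll return over the drift with the gripper open and touch the bench lightly to measure the offset.

>>> carry_out(plan=[{"tx": -7, "ty": 2.1, "tz": -8, "rx": 0, "ry": 0, "rz": 0.1475}, {"tx": -7, "ty": 2.1, "tz": -8, "rx": 0, "ry": 0, "rz": 0.1475}, {"tx": -7, "ty": 2.1, "tz": -8, "rx": 0, "ry": 0, "rz": 0.1475}, {"tx": -7, "ty": 2.1, "tz": -8, "rx": 0, "ry": 0, "rz": 0.1475}, {"tx": -7, "ty": 2.1, "tz": -8, "rx": 0, "ry": 0, "rz": 0.1475}, {"tx": -7, "ty": 2.1, "tz": -8, "rx": 0, "ry": 0, "rz": 0.1475}, {"tx": -7, "ty": 2.1, "tz": -8, "rx": 0, "ry": 0, "rz": 0.1475}, {"tx": -7, "ty": 2.1, "tz": -8, "rx": 0, "ry": 0, "rz": 0.1475}, {"tx": -7, "ty": 2.1, "tz": -8, "rx": 0, "ry": 0, "rz": 0.1475}, {"tx": -7, "ty": 2.1, "tz": -8, "rx": 0, "ry": 0, "rz": 0.1475}, {"tx": -7, "ty": 2.1, "tz": 0, "rx": 0, "ry": 0, "rz": 0.1475}, {"tx": -7, "ty": 2.1, "tz": 0, "rx": 0, "ry": 0, "rz": 0.1475}], gripper=0)

```text
time: 6.35
tool_pos: [422.1, -282.1, 59.4]
tcp_rot: [-3.141, 0.001, 0.025]
contact_force: [0.4, -0.2, 0.1]
grip_width: 90.1
finger_force: 0.0
```

>>> carry_out(plan=[{"tx": 0, "ty": 0, "tz": -25, "rx": 0, "ry": 0, "rz": 0}, {"tx": 0, "ty": 0, "tz": -25, "rx": 0, "ry": 0, "rz": 0}, {"tx": 0, "ty": 0, "tz": -10, "rx": 0, "ry": 0, "rz": 0}, {"tx": 0, "ty": 0, "tz": -5, "rx": 0, "ry": 0, "rz": 0}, {"tx": 0, "ty": 0, "tz": -5, "rx": 0, "ry": 0, "rz": 0}, {"tx": 0, "ty": 0, "tz": 0, "rx": 0, "ry": 0, "rz": 0}])

```text
time: 6.95
tool_pos: [423.1, -282.6, -10.4]
tcp_rot: [3.141, -0.0, 0.016]
contact_force: [-1.0, -0.1, 0.3]
grip_width: 91.3
finger_force: 0.0
```

>>> carry_out(plan=[{"tx": 0, "ty": 0, "tz": -2, "rx": 0, "ry": 0, "rz": 0}, {"tx": 0, "ty": 0, "tz": -2, "rx": 0, "ry": 0, "rz": 0}, {"tx": 0, "ty": 0, "tz": -2, "rx": 0, "ry": 0, "rz": 0}, {"tx": 0, "ty": 0, "tz": 0, "rx": 0, "ry": 0, "rz": 0}])

```text
time: 7.35
tool_pos: [422.9, -282.5, -16.7]
tcp_rot: [-3.142, 0.0, 0.015]
contact_force: [0.6, -0.2, 0.1]
grip_width: 91.7
finger_force: 0.0
```

>>> carry_out(plan=[{"tx": 0, "ty": 0, "tz": -2, "rx": 0, "ry": 0, "rz": 0}, {"tx": 0, "ty": 0, "tz": 0, "rx": 0, "ry": 0, "rz": 0}])

```text
time: 7.55
tool_pos: [422.9, -282.5, -18.7]
tcp_rot: [-3.142, 0.0, 0.015]
contact_force: [0.8, -0.5, -0.0]
grip_width: 91.7
finger_force: 0.0
```

>>> carry_out(plan=[{"tx": 0, "ty": 0, "tz": -2, "rx": 0, "ry": 0, "rz": 0}, {"tx": 0, "ty": 0, "tz": 0, "rx": 0, "ry": 0, "rz": 0}])

```text
time: 7.75
tool_pos: [422.8, -282.4, -20.8]
tcp_rot: [-3.141, 0.0, 0.015]
contact_force: [0.3, 0.1, 0.8]
grip_width: 91.6
finger_force: 0.0
```

The fingertip is about 22 mm above the reported TCP. I'll raise 2 mm and close.

>>> carry_out(plan=[{"tx": 0, "ty": 0, "tz": 2, "rx": 0, "ry": 0, "rz": 0}, {"tx": 0, "ty": 0, "tz": 0, "rx": 0, "ry": 0, "rz": 0}, {"tx": 0, "ty": 0, "tz": 0, "rx": 0, "ry": 0, "rz": 0}, {"tx": 0, "ty": 0, "tz": 0, "rx": 0, "ry": 0, "rz": 0}, {"tx": 0, "ty": 0, "tz": 0, "rx": 0, "ry": 0, "rz": 0}, {"tx": 0, "ty": 0, "tz": 0, "rx": 0, "ry": 0, "rz": 0}, {"tx": 0, "ty": 0, "tz": 0, "rx": 0, "ry": 0, "rz": 0}, {"tx": 0, "ty": 0, "tz": 0, "rx": 0, "ry": 0, "rz": 0}, {"tx": 0, "ty": 0, "tz": 0, "rx": 0, "ry": 0, "rz": 0}, {"tx": 0, "ty": 0, "tz": 0, "rx": 0, "ry": 0, "rz": 0}, {"tx": 0, "ty": 0, "tz": 0, "rx": 0, "ry": 0, "rz": 0}], gripper=1)

```text
time: 8.85
tool_pos: [423.0, -282.6, -18.6]
tcp_rot: [3.141, -0.0, 0.015]
contact_force: [-0.1, 0.0, 0.6]
grip_width: 25.8
finger_force: 30.0
```

>>> carry_out(plan=[{"tx": 0, "ty": 0, "tz": 5, "rx": 0, "ry": 0, "rz": 0}, {"tx": 0, "ty": 0, "tz": 20, "rx": 0, "ry": 0, "rz": 0}, {"tx": 0, "ty": 0, "tz": 30, "rx": 0, "ry": 0, "rz": 0}, {"tx": 0, "ty": 0, "tz": 35, "rx": 0, "ry": 0, "rz": 0}, {"tx": 0, "ty": 0, "tz": 35, "rx": 0, "ry": 0, "rz": 0}, {"tx": 0, "ty": 0, "tz": 10, "rx": 0, "ry": 0, "rz": 0}])

```text
time: 9.45
tool_pos: [424.4, -283.7, 120.1]
tcp_rot: [3.137, -0.005, 0.015]
contact_force: [0.9, -0.8, -1.5]
grip_width: 25.8
finger_force: 30.0
```

>>> carry_out(plan=[{"tx": 7, "ty": -2, "tz": 0, "rx": 0, "ry": 0, "rz": -0.1476}, {"tx": 7, "ty": -2, "tz": 0, "rx": 0, "ry": 0, "rz": -0.1476}, {"tx": 7, "ty": -2, "tz": 0, "rx": 0, "ry": 0, "rz": -0.1476}, {"tx": 7, "ty": -2, "tz": 0, "rx": 0, "ry": 0, "rz": -0.1476}, {"tx": 7, "ty": -2, "tz": 0, "rx": 0, "ry": 0, "rz": -0.1476}, {"tx": 7, "ty": -2, "tz": 0, "rx": 0, "ry": 0, "rz": -0.1476}, {"tx": 7, "ty": -2, "tz": 0, "rx": 0, "ry": 0, "rz": -0.1476}, {"tx": 7, "ty": -2, "tz": 0, "rx": 0, "ry": 0, "rz": -0.1476}, {"tx": 7, "ty": -2, "tz": 0, "rx": 0, "ry": 0, "rz": -0.1476}, {"tx": 7, "ty": -2, "tz": 0, "rx": 0, "ry": 0, "rz": -0.1476}, {"tx": 7, "ty": -2, "tz": 0, "rx": 0, "ry": 0, "rz": -0.1476}, {"tx": 7, "ty": -2, "tz": 0, "rx": 0, "ry": 0, "rz": -0.1476}])

```text
time: 10.65
tool_pos: [506.6, -306.1, 115.1]
tcp_rot: [3.139, 0.001, -1.762]
contact_force: [-0.3, -0.2, -0.3]
grip_width: 25.5
finger_force: 30.0
```

>>> carry_out(plan=[{"tx": 3, "ty": 0, "tz": 0, "rx": -0.0184, "ry": -0.0983, "rz": 0}, {"tx": 3, "ty": 0, "tz": 0, "rx": -0.0184, "ry": -0.0983, "rz": 0}, {"tx": 0, "ty": 0, "tz": -25, "rx": 0, "ry": 0, "rz": 0}, {"tx": 0, "ty": 0, "tz": -30, "rx": 0, "ry": 0, "rz": 0}, {"tx": 0, "ty": 0, "tz": -30, "rx": 0, "ry": 0, "rz": 0}, {"tx": 0, "ty": 0, "tz": -16, "rx": 0, "ry": 0, "rz": 0}, {"tx": 0, "ty": 0, "tz": 0, "rx": 0, "ry": 0, "rz": 0}, {"tx": 0, "ty": 0, "tz": 0, "rx": 0, "ry": 0, "rz": 0}])

```text
time: 11.45
tool_pos: [512.7, -306.3, 15.0]
tcp_rot: [-2.943, 0.001, -1.756]
contact_force: [-0.4, -0.9, -1.1]
grip_width: 25.7
finger_force: 30.0
```

```bash
cat > ax.py <<'E'
from h import *
from scipy.spatial.transform import Rotation as Ro
o=bot.get_obs();R=Ro.from_euler('xyz',o['tcp_rot']).as_matrix()
A=o['tool_pos']-31.6*R[:,2]
d=-R[:,0]; hole=np.array([542.2,-110.9,43]);e=np.array([np.cos(np.radians(79.4)),np.sin(np.radians(79.4)),0]);n=np.array([e[1],-e[0],0])
print('tcp',o['tool_pos'],'axis',A,'dir',d,np.degrees(np.arctan2(d[1],d[0])))
for nm,p in(('grasp',A),('tip',A+151*d)):
    r=p-hole;print(nm,'along',r@e,'right',r@n,'up',r[2])
print(o['joint_positions'][5],o['contact_force'])
E
python3 - <<'E'
exec(open('ax.py').read())
im=bot.capture('scene')[:,:,::-1].copy();x0,y0=180,110
im=cv2.resize(im[y0:y0+120,x0:x0+150],None,fx=5,fy=5,interpolation=cv2.INTER_CUBIC)
for p in(A,A+151*d,hole):
    q=(w2px('scene',p)-[x0,y0])*5;print(q);cv2.circle(im,tuple(int(v) for v in q),3,(0,0,255),-1)
cv2.imwrite('pics/i.png',im)
E
```

```text
tcp [ 512.69297225 -306.34660488   15.02307764] axis [ 506.5539193  -305.21574315   46.00037869] dir [1.84335997e-01 9.82863071e-01 6.50999624e-04] 79.37757567765627
grasp along -197.55695752830127 right 0.7068506180800508 up 3.000378694810678
tip along -46.55700109009961 right 0.7659487209198754 up 3.0986796380953123
2.475747595667686 [-0.36829552 -0.85871078 -1.08558843]
[ 87.59910707 385.74740288]
[288.78231643 518.79516797]
[358.16087538 567.38671852]
```

View pics/i.png

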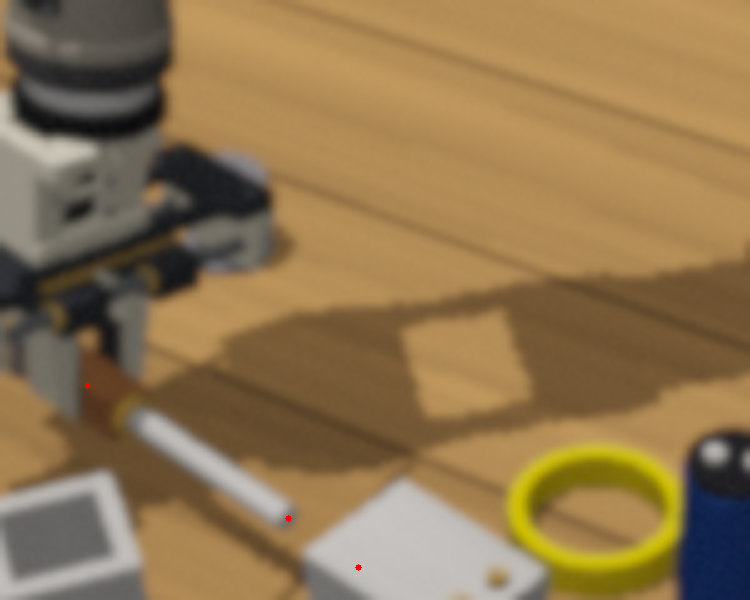

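The overlay matches the real rod: its tip is at (288,518), level with the hole and in line with it. I'll lower 3 mm and insert.

>>> carry_out(plan=[{"tx": -0.7, "ty": 0, "tz": -3, "rx": 0, "ry": 0, "rz": 0}, {"tx": 2.76, "ty": 14.74, "tz": 0, "rx": 0, "ry": 0, "rz": 0}, {"tx": 2.76, "ty": 14.74, "tz": 0, "rx": 0, "ry": 0, "rz": 0}, {"tx": 1.84, "ty": 9.83, "tz": 0, "rx": 0, "ry": 0, "rz": 0}, {"tx": 0.92, "ty": 4.9, "tz": 0, "rx": 0, "ry": 0, "rz": 0}, {"tx": 0.92, "ty": 4.9, "tz": 0, "rx": 0, "ry": 0, "rz": 0}, {"tx": 0, "ty": 0, "tz": 0, "rx": 0, "ry": 0, "rz": 0}])

```text
time: 12.2
tool_pos: [521.6, -256.7, 12.5]
tcp_rot: [-2.942, 0.0, -1.755]
contact_force: [0.7, 0.2, -1.8]
grip_width: 25.5
finger_force: 30.0
```

```bash
python3 ax.py
```

```text
tcp [ 521.64561683 -256.74593299   12.54818659] axis [ 515.4740852  -255.59632465   43.51834316] dir [1.83498103e-01 9.83020061e-01 7.67283326e-05] 79.42641883185733
grasp along -147.143400513838 right 0.34723795135226954 up 0.5183431631692059
tip along 3.8565829896848993 right 0.27761251835780487 up 0.5299291413928344
2.56685722486107 [ 0.7116096   0.24558558 -1.79258877]
```

>>> carry_out(plan=[{"tx": 0.74, "ty": 3.93, "tz": 0, "rx": 0, "ry": 0, "rz": 0}, {"tx": 0.74, "ty": 3.93, "tz": 0, "rx": 0, "ry": 0, "rz": 0}, {"tx": 0.74, "ty": 3.93, "tz": 0, "rx": 0, "ry": 0, "rz": 0}, {"tx": 0.74, "ty": 3.93, "tz": 0, "rx": 0, "ry": 0, "rz": 0}, {"tx": 0.74, "ty": 3.93, "tz": 0, "rx": 0, "ry": 0, "rz": 0}, {"tx": 0.74, "ty": 3.93, "tz": 0, "rx": 0, "ry": 0, "rz": 0}])

```text
time: 12.8
tool_pos: [526.6, -237.2, 13.3]
tcp_rot: [-2.938, -0.005, -1.757]
contact_force: [-2.7, -12.5, -2.4]
grip_width: 25.7
finger_force: 30.0
```

Run:
```python
exec(open('ax.py').read())
im=bot.capture('scene')[:,:,::-1].copy();x0,y0=200,150
im=cv2.resize(im[y0:y0+110,x0:x0+150],None,fx=5,fy=5,interpolation=cv2.INTER_CUBIC)
q=(w2px('scene',A+37*d)-[x0,y0])*5;cv2.circle(im,tuple(int(v) for v in q),3,(0,0,255),-1)
cv2.imwrite('pics/j.png',im)
```

```text
tcp [ 526.63941471 -237.2234651    13.30034977] axis [ 520.38718763 -235.90210082   44.24746035] dir [ 0.18517746  0.98269458 -0.00454731] 79.32840959630603
grasp along -126.88147990907179 right 1.5537209278721211 up 1.247460347686058
tip along 24.116841023329346 right 1.7423916549335219 up 0.5608170980053444
2.6167730048924196 [ -2.70043809 -12.51607865  -2.40578622]
```

View pics/j.png

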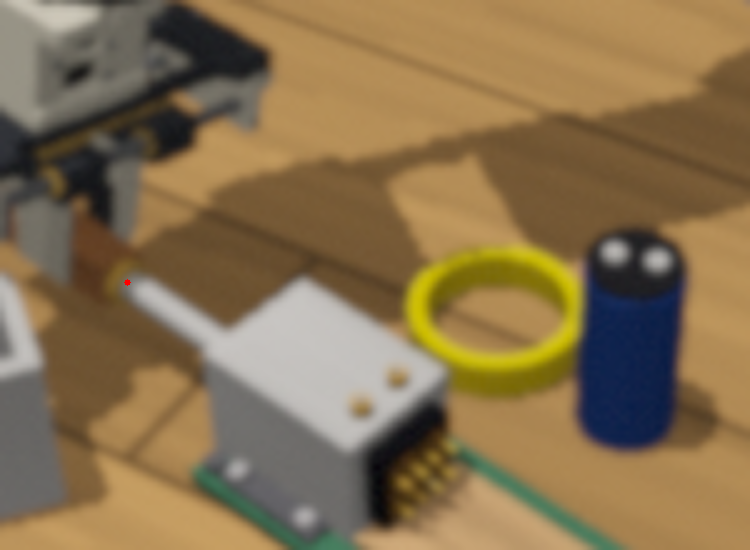

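The junction mark is still on the collar at (128,282), so the drift hasn't slipped. The block's pins are now emerging at (430,470) with about 12.7 N of push. I'll carry on.

>>> carry_out(plan=[{"tx": 0.92, "ty": 4.92, "tz": 0, "rx": 0, "ry": 0, "rz": 0}, {"tx": 0.92, "ty": 4.92, "tz": 0, "rx": 0, "ry": 0, "rz": 0}, {"tx": 0.92, "ty": 4.92, "tz": 0, "rx": 0, "ry": 0, "rz": 0}, {"tx": 0.92, "ty": 4.92, "tz": 0, "rx": 0, "ry": 0, "rz": 0}, {"tx": 0.92, "ty": 4.92, "tz": 0, "rx": 0, "ry": 0, "rz": 0}, {"tx": 0.92, "ty": 4.92, "tz": 0, "rx": 0, "ry": 0, "rz": 0}, {"tx": 0.92, "ty": 4.92, "tz": 0, "rx": 0, "ry": 0, "rz": 0}, {"tx": 0.92, "ty": 4.92, "tz": 0, "rx": 0, "ry": 0, "rz": 0}])

```text
time: 13.65
tool_pos: [534.1, -197.7, 13.3]
tcp_rot: [-2.938, -0.004, -1.757]
contact_force: [-3.0, -14.0, -2.1]
grip_width: 26.0
finger_force: 30.0
```

```bash
python3 ax.py
```

```text
tcp [ 534.12005318 -197.70874668   13.26462235] axis [ 527.86570145 -196.40135942   44.21189724] dir [ 0.18520726  0.98269099 -0.00408457] 79.32669354152435
grasp along -86.67912215272662 right 1.6384017899873071 up 1.2118972357010307
tip along 64.3194946315539 right 1.831595424234013 up 0.5951270567106306
2.7065179430676585 [ -3.03895319 -13.97122661  -2.06049825]
```

>>> carry_out(plan=[{"tx": 0.92, "ty": 4.92, "tz": 0, "rx": 0, "ry": 0, "rz": 0}, {"tx": 0.92, "ty": 4.92, "tz": 0, "rx": 0, "ry": 0, "rz": 0}, {"tx": 0.92, "ty": 4.92, "tz": 0, "rx": 0, "ry": 0, "rz": 0}, {"tx": 0.92, "ty": 4.92, "tz": 0, "rx": 0, "ry": 0, "rz": 0}, {"tx": 0.55, "ty": 2.95, "tz": 0, "rx": 0, "ry": 0, "rz": 0}, {"tx": 0.55, "ty": 2.95, "tz": 0, "rx": 0, "ry": 0, "rz": 0}, {"tx": 0.55, "ty": 2.95, "tz": 0, "rx": 0, "ry": 0, "rz": 0}, {"tx": 0.55, "ty": 2.95, "tz": 0, "rx": 0, "ry": 0, "rz": 0}, {"tx": 0, "ty": 0, "tz": 0, "rx": 0, "ry": 0, "rz": 0}])

```text
time: 14.55
tool_pos: [539.1, -162.3, 12.3]
tcp_rot: [-2.942, 0.0, -1.756]
contact_force: [0.4, 0.6, -1.9]
grip_width: 25.8
finger_force: 30.0
```

```bash
python3 ax.py
python3 - <<'E'
from h import *
im=bot.capture('top');m=im[155:240,220:345];im2=bot.capture('scene')[170:290,210:340]
a=cv2.resize(m,None,fx=3,fy=3,interpolation=cv2.INTER_CUBIC);b=cv2.resize(im2,None,fx=3,fy=3,interpolation=cv2.INTER_CUBIC)
h=max(len(a),len(b));pad=lambda x:cv2.copyMakeBorder(x,0,h-len(x),0,0,cv2.BORDER_CONSTANT)
cv2.imwrite('pics/k.png',np.hstack([pad(a),pad(b)])[:,:,::-1])
E
```

```text
tcp [ 539.08323363 -162.31481137   12.34529284] axis [ 532.92382446 -161.17775073   43.31832581] dir [1.83864955e-01 9.82951397e-01 4.78614336e-04] 79.40503476750425
grasp along -51.126143483328406 right 0.13077931040987845 up 0.3183258118162797
tip along 99.87383863876937 right 0.11751044817350968 up 0.390596576571383
2.783080492823532 [ 0.44374521  0.64887861 -1.91987901]
```

View pics/k.png

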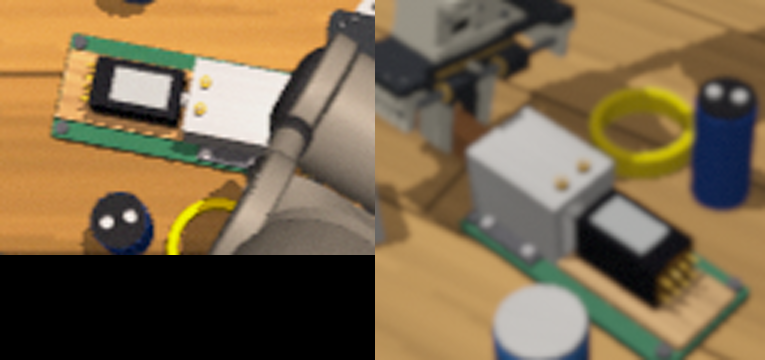

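The block is fully out on the shelf. In the top panel its label is at (140,87) with a gap to the mould, and the pins point outward. I'll draw the drift out.

>>> carry_out(plan=[{"tx": -1.84, "ty": -9.83, "tz": 0, "rx": 0, "ry": 0, "rz": 0}, {"tx": -3.68, "ty": -19.66, "tz": 0, "rx": 0, "ry": 0, "rz": 0}, {"tx": -3.68, "ty": -19.66, "tz": 0, "rx": 0, "ry": 0, "rz": 0}, {"tx": -3.68, "ty": -19.66, "tz": 0, "rx": 0, "ry": 0, "rz": 0}, {"tx": -3.68, "ty": -19.66, "tz": 0, "rx": 0, "ry": 0, "rz": 0}, {"tx": -3.68, "ty": -19.66, "tz": 0, "rx": 0, "ry": 0, "rz": 0}, {"tx": -3.68, "ty": -19.66, "tz": 0, "rx": 0, "ry": 0, "rz": 0}, {"tx": -3.68, "ty": -19.66, "tz": 0, "rx": 0, "ry": 0, "rz": 0}, {"tx": -0.92, "ty": -4.92, "tz": 0, "rx": 0, "ry": 0, "rz": 0}])

```text
time: 15.55
tool_pos: [510.1, -318.0, 12.5]
tcp_rot: [-2.941, -0.001, -1.759]
contact_force: [1.5, -1.4, -1.4]
grip_width: 25.9
finger_force: 30.0
```

>>> carry_out(plan=[{"tx": -15, "ty": -2, "tz": 10, "rx": 0.0184, "ry": 0.0983, "rz": 0}, {"tx": -15, "ty": -2, "tz": 10, "rx": 0.0184, "ry": 0.0983, "rz": 0}, {"tx": -15, "ty": -2, "tz": 0, "rx": 0, "ry": 0, "rz": 0}, {"tx": 0, "ty": 0, "tz": -20, "rx": 0, "ry": 0, "rz": 0}, {"tx": 0, "ty": 0, "tz": -15, "rx": 0, "ry": 0, "rz": 0}, {"tx": 0, "ty": 0, "tz": -7, "rx": 0, "ry": 0, "rz": 0}, {"tx": 0, "ty": 0, "tz": 0, "rx": 0, "ry": 0, "rz": 0}, {"tx": 0, "ty": 0, "tz": 0, "rx": 0, "ry": 0, "rz": 0}])

```text
time: 16.35
tool_pos: [465.9, -321.4, -9.2]
tcp_rot: [-3.141, -0.0, -1.756]
contact_force: [-1.1, 0.1, -2.1]
grip_width: 25.8
finger_force: 30.0
```

Next I'll lower the last ~9 mm and release.

>>> carry_out(plan=[{"tx": 0, "ty": 0, "tz": -5, "rx": 0, "ry": 0, "rz": 0}, {"tx": 0, "ty": 0, "tz": -2, "rx": 0, "ry": 0, "rz": 0}, {"tx": 0, "ty": 0, "tz": -1.5, "rx": 0, "ry": 0, "rz": 0}, {"tx": 0, "ty": 0, "tz": 0, "rx": 0, "ry": 0, "rz": 0}, {"tx": 0, "ty": 0, "tz": 0, "rx": 0, "ry": 0, "rz": 0}])

```text
time: 16.85
tool_pos: [465.6, -321.4, -18.0]
tcp_rot: [-3.142, -0.0, -1.756]
contact_force: [0.1, -0.7, -1.6]
grip_width: 25.9
finger_force: 30.0
```

>>> carry_out(plan=[{"tx": 0, "ty": 0, "tz": 0, "rx": 0, "ry": 0, "rz": 0}, {"tx": 0, "ty": 0, "tz": 0, "rx": 0, "ry": 0, "rz": 0}, {"tx": 0, "ty": 0, "tz": 0, "rx": 0, "ry": 0, "rz": 0}, {"tx": 0, "ty": 0, "tz": 0, "rx": 0, "ry": 0, "rz": 0}, {"tx": 0, "ty": 0, "tz": 20, "rx": 0, "ry": 0, "rz": 0}, {"tx": 0, "ty": 0, "tz": 40, "rx": 0, "ry": 0, "rz": 0}, {"tx": 0, "ty": 0, "tz": 40, "rx": 0, "ry": 0, "rz": 0}, {"tx": 0, "ty": 0, "tz": 40, "rx": 0, "ry": 0, "rz": 0}], gripper=0)

```text
time: 17.65
tool_pos: [465.4, -321.2, 123.4]
tcp_rot: [3.141, 0.0, -1.756]
contact_force: [0.5, -0.7, -0.3]
grip_width: 85.3
finger_force: 0.0
```

```bash
cat > seg.py <<'E'
from h import *
def rect(mask,z,cam='top'):
    c=max(cv2.findContours(mask.astype(np.uint8),cv2.RETR_EXTERNAL,cv2.CHAIN_APPROX_NONE)[0],key=cv2.contourArea)
    w=np.array([px2w(cam,*p[0],z)[:2] for p in c],np.float32)
    r=cv2.minAreaRect(w);b=cv2.boxPoints(r)
    e=max((b[1]-b[0],b[2]-b[1]),key=np.linalg.norm)
    return np.round(r[0],1),np.round(r[1],1),round(np.degrees(np.arctan2(e[1],e[0]))%180,1)
def crop(im,x0,y0,x1,y1):
    m=np.zeros(im.shape[:2],bool);m[y0:y1,x0:x1]=1;return m
if __name__=='__main__':
    im=bot.capture('top').astype(int);r,g,b=im[...,0],im[...,1],im[...,2]
    lab=(im.min(2)>120)&(im.max(2)-im.min(2)<30)
    yel=(r>170)&(g>170)&(b>80)&(b<200)&(r-b>50)
    print('card',rect(yel&crop(im,155,225,210,280),11))
    for n,z,c in(('block',65.5,(244,173,281,205)),('dA',56,(112,190,150,224)),('dB',56,(138,210,172,248))):print(n,rect(lab&crop(im,*c),z))
    blk=(im.max(2)<60)
    print('blk',rect(blk&crop(im,244,165,283,205),65.5))
E
python3 seg.py
```

```text
card (array([389.3, 253.9]), array([64.2, 99.9]), np.float32(137.7))
block (array([566.8,  22.8]), array([52.1, 30.1]), np.float32(79.4))
dA (array([505.8, 387. ]), array([29.6, 48.2]), np.float32(136.8))
dB (array([448.3, 317.9]), array([29. , 47.8]), np.float32(136.5))
blk (array([563.2,  25.6]), array([80.1, 50.2]), np.float32(79.3))
```

>>> carry_out(plan=[{"tx": 5, "ty": 16.6, "tz": 0, "rx": 0, "ry": 0, "rz": 0.1496}, {"tx": 5, "ty": 16.6, "tz": 0, "rx": 0, "ry": 0, "rz": 0.1496}, {"tx": 5, "ty": 16.6, "tz": 0, "rx": 0, "ry": 0, "rz": 0.1496}, {"tx": 5, "ty": 16.6, "tz": 0, "rx": 0, "ry": 0, "rz": 0.1496}, {"tx": 5, "ty": 16.6, "tz": 0, "rx": 0, "ry": 0, "rz": 0.1496}, {"tx": 5, "ty": 16.6, "tz": 0, "rx": 0, "ry": 0, "rz": 0.1496}, {"tx": 5, "ty": 16.6, "tz": 0, "rx": 0, "ry": 0, "rz": 0.1496}, {"tx": 5, "ty": 16.6, "tz": 0, "rx": 0, "ry": 0, "rz": 0.1496}, {"tx": 5, "ty": 16.6, "tz": 0, "rx": 0, "ry": 0, "rz": 0.1496}, {"tx": 5, "ty": 16.6, "tz": 0, "rx": 0, "ry": 0, "rz": 0.1496}, {"tx": 5, "ty": 16.6, "tz": 0, "rx": 0, "ry": 0, "rz": 0.1496}], gripper=0)

```text
time: 18.8
tool_pos: [520.7, -138.1, 121.8]
tcp_rot: [3.141, -0.0, -0.104]
contact_force: [0.2, -0.2, 0.9]
grip_width: 92.0
finger_force: 0.0
```

>>> carry_out(plan=[{"tx": 5, "ty": 16.6, "tz": 0, "rx": 0, "ry": 0, "rz": 0.1496}, {"tx": 5, "ty": 16.6, "tz": 0, "rx": 0, "ry": 0, "rz": 0.1496}, {"tx": 5, "ty": 16.6, "tz": 0, "rx": 0, "ry": 0, "rz": 0.1496}, {"tx": 5, "ty": 16.6, "tz": 0, "rx": 0, "ry": 0, "rz": 0.1496}, {"tx": 5, "ty": 16.6, "tz": 0, "rx": 0, "ry": 0, "rz": 0.1496}, {"tx": 5, "ty": 16.6, "tz": 0, "rx": 0, "ry": 0, "rz": 0.1496}, {"tx": 5, "ty": 16.6, "tz": 0, "rx": 0, "ry": 0, "rz": 0.1496}, {"tx": 5, "ty": 16.6, "tz": 0, "rx": 0, "ry": 0, "rz": 0.1496}, {"tx": 5, "ty": 16.6, "tz": 0, "rx": 0, "ry": 0, "rz": 0.1496}, {"tx": 0, "ty": 0, "tz": 0, "rx": 0, "ry": 0, "rz": 0.1496}, {"tx": 0, "ty": 0, "tz": 0, "rx": 0, "ry": 0, "rz": 0}])

```text
time: 19.9
tool_pos: [565.6, 11.2, 121.7]
tcp_rot: [-3.142, 0.0, 1.388]
contact_force: [-0.5, -0.6, 0.0]
grip_width: 91.9
finger_force: 0.0
```

The capacitor (108 mm high) sits close under one end of the gripper body, and the tin under the other. I'll grip the block high instead, with the fingertips at about 48 mm, so the body stays above both.

>>> carry_out(plan=[{"tx": 2.2, "ty": 14.5, "tz": -20, "rx": 0, "ry": 0, "rz": 0}, {"tx": 0, "ty": 0, "tz": -30, "rx": 0, "ry": 0, "rz": 0}, {"tx": 0, "ty": 0, "tz": -25, "rx": 0, "ry": 0, "rz": 0}, {"tx": 0, "ty": 0, "tz": -12, "rx": 0, "ry": 0, "rz": 0}, {"tx": 0, "ty": 0, "tz": -5, "rx": 0, "ry": 0, "rz": 0}, {"tx": 0, "ty": 0, "tz": -3, "rx": 0, "ry": 0, "rz": 0}, {"tx": 0, "ty": 0, "tz": 0, "rx": 0, "ry": 0, "rz": 0}])

```text
time: 20.6
tool_pos: [568.4, 24.9, 27.6]
tcp_rot: [3.14, -0.0, 1.384]
contact_force: [0.3, 0.4, 0.2]
grip_width: 91.8
finger_force: 0.0
```

>>> carry_out(plan=[{"tx": 0, "ty": 0, "tz": 0, "rx": 0, "ry": 0, "rz": 0}, {"tx": 0, "ty": 0, "tz": 0, "rx": 0, "ry": 0, "rz": 0}, {"tx": 0, "ty": 0, "tz": 0, "rx": 0, "ry": 0, "rz": 0}, {"tx": 0, "ty": 0, "tz": 0, "rx": 0, "ry": 0, "rz": 0}, {"tx": 0, "ty": 0, "tz": 0, "rx": 0, "ry": 0, "rz": 0}, {"tx": 0, "ty": 0, "tz": 0, "rx": 0, "ry": 0, "rz": 0}, {"tx": 0, "ty": 0, "tz": 0, "rx": 0, "ry": 0, "rz": 0}, {"tx": 0, "ty": 0, "tz": 0, "rx": 0, "ry": 0, "rz": 0}, {"tx": 0, "ty": 0, "tz": 0, "rx": 0, "ry": 0, "rz": 0}], gripper=1)

```text
time: 21.5
tool_pos: [567.4, 25.2, 26.9]
tcp_rot: [-3.141, 0.0, 1.385]
contact_force: [-2.4, 0.3, 2.1]
grip_width: 46.0
finger_force: 30.0
```

>>> carry_out(plan=[{"tx": 0, "ty": 0, "tz": 4, "rx": 0, "ry": 0, "rz": 0}, {"tx": 0, "ty": 0, "tz": 12, "rx": 0, "ry": 0, "rz": 0}, {"tx": 0, "ty": 0, "tz": 18, "rx": 0, "ry": 0, "rz": 0}, {"tx": 0, "ty": 0, "tz": 22, "rx": 0, "ry": 0, "rz": 0}, {"tx": 0, "ty": 0, "tz": 22, "rx": 0, "ry": 0, "rz": 0}, {"tx": 0, "ty": 0, "tz": 12, "rx": 0, "ry": 0, "rz": 0}, {"tx": 0, "ty": 0, "tz": 5, "rx": 0, "ry": 0, "rz": 0}, {"tx": 0, "ty": 0, "tz": 0, "rx": 0, "ry": 0, "rz": 0}])

```text
time: 22.3
tool_pos: [567.9, 25.1, 122.3]
tcp_rot: [3.141, -0.0, 1.385]
contact_force: [-0.2, 1.1, -5.3]
grip_width: 45.9
finger_force: 30.0
```

>>> carry_out(plan=[{"tx": -7, "ty": 9, "tz": 0, "rx": 0, "ry": 0, "rz": 0.04}, {"tx": -15, "ty": 19, "tz": 0, "rx": 0, "ry": 0, "rz": 0.085}, {"tx": -17, "ty": 22, "tz": 0, "rx": 0, "ry": 0, "rz": 0.1}, {"tx": -17, "ty": 22, "tz": 0, "rx": 0, "ry": 0, "rz": 0.1}, {"tx": -17, "ty": 22, "tz": 0, "rx": 0, "ry": 0, "rz": 0.1}, {"tx": -17, "ty": 22, "tz": 0, "rx": 0, "ry": 0, "rz": 0.1}, {"tx": -17, "ty": 22, "tz": 0, "rx": 0, "ry": 0, "rz": 0.1}, {"tx": -17, "ty": 22, "tz": 0, "rx": 0, "ry": 0, "rz": 0.1}, {"tx": -17, "ty": 22, "tz": 0, "rx": 0, "ry": 0, "rz": 0.1}, {"tx": -17, "ty": 22, "tz": 0, "rx": 0, "ry": 0, "rz": 0.09}, {"tx": -13, "ty": 16, "tz": 0, "rx": 0, "ry": 0, "rz": 0.06}, {"tx": -7, "ty": 8, "tz": 0, "rx": 0, "ry": 0, "rz": 0.036}])

```text
time: 23.5
tool_pos: [387.4, 254.2, 121.1]
tcp_rot: [-3.14, -0.001, 2.402]
contact_force: [1.6, -0.5, -6.4]
grip_width: 46.0
finger_force: 30.0
```

>>> carry_out(plan=[{"tx": 0, "ty": 0, "tz": -15, "rx": 0, "ry": 0, "rz": 0}, {"tx": 0, "ty": 0, "tz": -20, "rx": 0, "ry": 0, "rz": 0}, {"tx": 0, "ty": 0, "tz": -15, "rx": 0, "ry": 0, "rz": 0}, {"tx": 0, "ty": 0, "tz": -10, "rx": 0, "ry": 0, "rz": 0}, {"tx": 0, "ty": 0, "tz": 0, "rx": 0, "ry": 0, "rz": 0}, {"tx": 0, "ty": 0, "tz": 0, "rx": 0, "ry": 0, "rz": 0}])

```text
time: 24.1
tool_pos: [390.0, 253.1, 62.1]
tcp_rot: [3.142, 0.0, 2.396]
contact_force: [-0.4, -0.0, -4.8]
grip_width: 46.1
finger_force: 30.0
```

>>> carry_out(plan=[{"tx": 0, "ty": 0, "tz": -12, "rx": 0, "ry": 0, "rz": 0}, {"tx": 0, "ty": 0, "tz": -12, "rx": 0, "ry": 0, "rz": 0}, {"tx": 0, "ty": 0, "tz": -10, "rx": 0, "ry": 0, "rz": 0}, {"tx": 0, "ty": 0, "tz": -5, "rx": 0, "ry": 0, "rz": 0}, {"tx": 0, "ty": 0, "tz": -3, "rx": 0, "ry": 0, "rz": 0}, {"tx": 0, "ty": 0, "tz": 0, "rx": 0, "ry": 0, "rz": 0}, {"tx": 0, "ty": 0, "tz": 0, "rx": 0, "ry": 0, "rz": 0}])

```text
time: 24.8
tool_pos: [390.1, 253.2, 20.3]
tcp_rot: [3.141, 0.0, 2.396]
contact_force: [-0.2, 0.3, -5.0]
grip_width: 45.7
finger_force: 30.0
```

>>> carry_out(plan=[{"tx": 0, "ty": 0, "tz": -1, "rx": 0, "ry": 0, "rz": 0}, {"tx": 0, "ty": 0, "tz": -1, "rx": 0, "ry": 0, "rz": 0}, {"tx": 0, "ty": 0, "tz": 0, "rx": 0, "ry": 0, "rz": 0}])

```text
time: 25.1
tool_pos: [389.8, 253.1, 18.0]
tcp_rot: [3.141, 0.0, 2.396]
contact_force: [0.5, -0.1, -5.1]
grip_width: 45.6
finger_force: 30.0
```

>>> carry_out(plan=[{"tx": 0, "ty": 0, "tz": -0.7, "rx": 0, "ry": 0, "rz": 0}, {"tx": 0, "ty": 0, "tz": 0, "rx": 0, "ry": 0, "rz": 0}, {"tx": 0, "ty": 0, "tz": 0, "rx": 0, "ry": 0, "rz": 0}])

```text
time: 25.4
tool_pos: [389.9, 253.2, 17.4]
tcp_rot: [3.141, 0.0, 2.396]
contact_force: [-0.5, -0.1, -1.0]
grip_width: 45.6
finger_force: 30.0
```

The card is taking the weight. I'll open partway so the fingers stay clear of the finished block beside it, then lift.

>>> carry_out(plan=[{"tx": 0, "ty": 0, "tz": 0, "rx": 0, "ry": 0, "rz": 0}, {"tx": 0, "ty": 0, "tz": 0, "rx": 0, "ry": 0, "rz": 0}, {"tx": 0, "ty": 0, "tz": 0, "rx": 0, "ry": 0, "rz": 0}, {"tx": 0, "ty": 0, "tz": 0, "rx": 0, "ry": 0, "rz": 0}], gripper=0.35)

```text
time: 25.8
tool_pos: [390.0, 253.2, 17.4]
tcp_rot: [3.141, 0.0, 2.396]
contact_force: [-1.5, -0.7, -0.1]
grip_width: 59.7
finger_force: 0.0
```

>>> carry_out(plan=[{"tx": 0, "ty": 0, "tz": 10, "rx": 0, "ry": 0, "rz": 0}, {"tx": 0, "ty": 0, "tz": 25, "rx": 0, "ry": 0, "rz": 0}, {"tx": 0, "ty": 0, "tz": 40, "rx": 0, "ry": 0, "rz": 0}, {"tx": 0, "ty": 0, "tz": 45, "rx": 0, "ry": 0, "rz": 0}, {"tx": 20, "ty": -40, "tz": 10, "rx": 0, "ry": 0, "rz": 0}, {"tx": 20, "ty": -45, "tz": 0, "rx": 0, "ry": 0, "rz": 0}, {"tx": 20, "ty": -45, "tz": 0, "rx": 0, "ry": 0, "rz": 0}, {"tx": 20, "ty": -45, "tz": 0, "rx": 0, "ry": 0, "rz": 0}, {"tx": 20, "ty": -45, "tz": 0, "rx": 0, "ry": 0, "rz": 0}, {"tx": 0, "ty": -45, "tz": 0, "rx": 0, "ry": 0, "rz": 0}, {"tx": 0, "ty": -45, "tz": 0, "rx": 0, "ry": 0, "rz": 0}])

```text
time: 26.9
tool_pos: [489.9, -58.8, 147.9]
tcp_rot: [3.141, 0.001, 2.396]
contact_force: [0.9, 0.2, -0.5]
grip_width: 59.5
finger_force: 0.0
```

Run:
```python
from seg import *
o=bot.get_obs();print(o['time'],o['tool_pos'])
im=bot.capture('top').astype(int);r,g,b=im[...,0],im[...,1],im[...,2]
lab=(im.min(2)>120)&(im.max(2)-im.min(2)<30);blk=im.max(2)<60
for n,z,c in(('block',56,(158,228,212,280)),('dA',56,(112,190,150,224)),('dB',56,(138,210,172,248))):
    print(n,rect(lab&crop(im,*c),z))
for n,c in(('blk',(160,225,215,285)),('bA',(108,185,152,230)),('bB',(138,212,180,252))):print(n,rect((lab|blk)&crop(im,*c),56))
yel=((r>150)&(g>150)&(r-b>50)&(abs(r-g)<25)&crop(im,155,222,212,285))
print('card+block',rect(cv2.morphologyEx((yel|blk|lab).astype(np.uint8),cv2.MORPH_CLOSE,np.ones((3,3)))*crop(im,155,222,212,285),11))
# flatness cue: scene label
s=bot.capture('scene').astype(int);sl=(s.min(2)>110)&(s.max(2)-s.min(2)<35)
for p in((389.5,253.5,56),(448,318,56),(506,387,56)):
    u,v=[int(k) for k in w2px('scene',p)];print(rect(sl&crop(s,u-16,v-14,u+16,v+14),56,'scene'))
```

```text
26.9 [489.90219751 -58.84490278 147.88555066]
block (array([392.6, 252.1]), array([28.4, 49.3]), np.float32(136.0))
dA (array([505.8, 387. ]), array([29.6, 48.2]), np.float32(136.8))
dB (array([448.3, 317.9]), array([29. , 47.8]), np.float32(136.5))
blk (array([389.1, 249.4]), array([52. , 80.3]), np.float32(137.5))
bA (array([499.1, 381.2]), array([59.2, 83.2]), np.float32(137.0))
bB (array([442.4, 312.9]), array([55.9, 82.6]), np.float32(136.5))
card+block (array([389.8, 254.5]), array([ 66.6, 100.1]), np.float32(138.0))
(array([391.1, 249.7]), array([32.1, 51.6]), np.float32(137.0))
(array([446. , 315.4]), array([31.9, 51.6]), np.float32(137.3))
(array([504.1, 384.5]), array([31.7, 51.6]), np.float32(138.9))
```

Run:
```python
from seg import *
a=w2px('top',(465,-321,20));print(a)
im=bot.capture('top').astype(int);u,v=[int(x) for x in a]
m=((abs(im[...,0]-im[...,1])<22)&(im.min(2)>130))&crop(im,u-60,v-20,u+20,v+20)
print('rod',rect(m,18))
print(bot.get_obs()['time'],bot.close_job())
```

```text
[394.8027774  224.13274916]
rod (array([ 483.6, -228.4]), array([105. ,  11.9]), np.float32(79.1))
the job is handed in; nothing more can be done
27.05 None
```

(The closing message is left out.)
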